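Re-arm the boulder trap

TASK

Re-arm the boulder trap on the gaming table: with the fingertips, gently push the round boulder up its sloped gutter and over the crest, so that it lies in the hollow against the tall back stop and does not roll back, then push the bolt by its knob until it is fully home across the gutter behind the boulder. Only push: never pinch the boulder or lift it out of the gutter, and leave the figures and the other loose pieces where they stand.

Things in the scene. Friction and masses are not known exactly. Their poses are not given: they have to be found in the camera images.
- trap: The boulder trap, a fixed terrain piece of grey stone and planks, 240 mm long, its thin plinth 85 mm wide, with the bolt's ledge standing out to one side. Origin on the table under the gutter's middle line; x level and uphill along the gutter, y to the bolt's side, z up. Small loose pieces up to 60 mm tall stand around it, at least 25 mm from gutter and bolt.
- gutter: The rising part of the gutter. Origin mid-floor at the inner face of the low end's curb (trap x -90 mm, 14 mm above the table). x uphill along the floor (8 degrees above level), y to the bolt's side, z square to the floor. Floor 44 mm wide and 135 mm long; side walls (7 mm thick) and curb (6 mm) rise only 10 mm above the floor.
- crest (a point): Mid-floor at the gutter's crest, trap x 45 mm, 33 mm above the table. Beyond it the floor falls at 10 degrees to the back stop, with like side walls: a hollow in which the boulder stays by itself.
- stop (a point): Middle of the back stop's face (trap x 100 mm), 50 mm above the table. The stop is an upright stone wall 64 mm wide, 18 mm thick, 89 mm tall, square across the gutter.
- boulder: Loose concrete-grey ball, 44 mm in diameter, 60 to 130 g, rolling freely. Origin: its centre. It starts at the gutter's low end leaning on the curb and rolls back there if left before the crest; past the crest it rolls into the hollow. There, against the stop, its centre is at trap x 78 mm, 50 mm above the table.
- bolt (a joint): Travel of the steel bolt in m along the trap's -y: 0 drawn back, 0.060 fully home across the gutter; starts at 0 to 0.012, slides with about 1.2 N of friction and stays where left. Its bar, 9 mm wide and 82 mm long, lies at trap x 41 mm, 53 to 63 mm above the table, over the gutter walls and behind a boulder in the hollow.
- bolt_knob (a point): On the axis of the bolt's knob, an upright steel pin 14 mm in diameter, from 63 to 93 mm above the table, near the outer end of the bar; this point is 78 mm above the table, at trap x 41 mm, y 114 mm minus the travel (54 mm when home). Below bar and knob lies a ledge 18 mm wide, top 52 mm above the table, out to trap y 123 mm.
- staple (a point): Top of the steel staple through which the bolt slides, 71 mm above the table, at trap x 41 mm, y 36 mm; 24 mm wide along x and 10 mm along y.
Mind the look-alikes: they are no part of the job. What is shaped like the boulder but blue or red is not meant.

How it is judged:
By the outcome, as a careful person would: the job done as asked, in the order asked, and still so for the second after the job is handed in, with the robot touching nothing.
It also fails if it takes over 48 s, if anything falls off the work surface, if the arm or the gripper's body presses on something with over 40 N, if the wrist force passes 120 N, or if a joint passes its speed limit or range.

ROBOT

A 6-joint arm with a two-finger parallel gripper is mounted at the origin on the work surface. World frame = base frame: x ahead of the robot, y to its left, z up, the work surface at z = 0. Lengths are in m, angles in degrees, forces in N, time in s.
With the tool pointing down it reaches from about 0.35 to 0.875 m from the base axis. Payload 4.2 kg.
Tool frame: the origin (TCP) lies between the finger pads; the fingertips stand 25 mm ahead of it and the grasp point (between the pads) lies 6 mm ahead of it (r.tips_ahead is the distance from the TCP to the fingertips, in m); z points along the fingers, y is the direction in which the jaws open and shut (so a half turn about z gives the same grasp; the last joint's range is limited). The gripper opens to 87 mm and grips with 3 to 60 N. Pads are 19 mm wide; open, the fingers measure 117 mm over their backs; the gripper's body (75 mm by 190 mm) begins 51 mm behind the grasp point.
Start: joints at [80.019, 22.042, 0.453, 0, -68.411, -14.817], TCP at [0.262, 0.567, 0.248] pointing down, gripper open.
Joint ranges: [-179.83, 179.83], [-69.29, 118.12], [-61.27, 80.66], [-181.25, 117.63], [-171.15, -9.14], [-177.46, 177.46]. Speed limits (degrees/s): [159.86, 159.86, 180, 180, 180, 180].

INTERFACE

Orientations are given as a 3x3 rotation matrix whose columns are the frame's x, y, z axes.
In Python, from station import r, vision, finish_job gives the robot as it stands.
- The arm moves only by the shell command python3 -m jog 'ROWS'. ROWS is a JSON object of lists of equal length, an entry for each row: "rot": the turn, a rotation vector about the world's x, y, z in degrees, a list of three; "delta_pos": the shift along the world's x, y, z in mm, a list of three; "grip": the opening in per cent of the stroke, from 0 (shut) to 100 (fully open). A call has 1 to 10 rows; each row shifts and turns the commanded pose from where the row before left it; what a row does not reach is not made up. A row lasts 1/12 s, in which the tool goes at most 41.7 mm and 7.16 degrees, less where a joint would pass 70% of its speed; a pose out of reach is approached as far as the arm can. A call with a gripper value outside its range is refused whole. The fingers move at their own pace and stop on an object; the grip force is fixed at half the most. Time passes only in rows, so rows that do not move let the fingers close. It gives the time, the measured TCP pose, the force and the opening at its end, in the units of the state.
- r.sense(): the state, without advancing time (a new reading comes with each control period).
- vision.capture(name): name is "scene" or "top" or "wrist"; returns a dict with "frame" (420x560x3 uint8, red, green, blue), "K" (3x3 intrinsics, pixels), "k1" (the pictures are not rectified: a ray, as slopes to the right and down, at radius r is drawn at 1 + k1 r^2 times it, then the intrinsics apply), "xyz" and "orientation" of the camera in the world. Camera axes: x right, y up, looking along -z (the intrinsics and any distortion apply to the point x, -y, -z); pixel columns grow to the right and rows downward; lengths in m; the calibration is good to about 2 mm. A picture is of the moment at which its call begins. There is no depth.
- finish_job(): hands the job in, once; it reports no verdict.
The state is a dict: "time_s": time; "joints": joint angles; "joint_velocities": joint speeds; "effort": joint torques, N m; "tcp_pos": TCP position; "ee_rot": TCP orientation; "wrist_force": force on the tool from outside, world axes, zero at the start; "moment": the same for the moment, N m; "gripper_width": opening from 0.0 (shut) to 1.0 (fully open).
Only numpy, scipy, OpenCV 4.12 (cv2) and the standard library are available. Lean on these libraries where they do the work, as an engineer would, in place of code of your own. Each camera call takes 0.05 s, during which the arm holds its last target. There are 200 camera calls.

## Working session

There is one attempt and no reset: what is moved stays moved. The work goes in short steps, Python scripts to look and compute and a shell command to move; the robot and the scene stay as the last step left them, time stands still between calls to the robot, and variables do not carry over. Pictures are saved under pics/ and viewed, about 8 in all and at most 12, crops included, and the job is handed in when it is done.

```bash
mkdir -p pics; ls; cat > h.py <<'E'
import numpy as np, cv2
from station import r, vision
def snap(n,f):
    c=vision.capture(n); cv2.imwrite(f'pics/{f}.png',c['frame'][:,:,::-1]); np.savez(f'pics/{f}.npz',**{k:np.array(v) for k,v in c.items()}); return c
def load(f): return np.load(f'pics/{f}.npz')
def ray(c,u,v):
    K=c['K'];d=np.array([c['k1'],0,0,0,0],float)
    p=cv2.undistortPoints(np.array([[[u,v]]],float),K,d)[0,0]
    return c['xyz'],c['orientation']@np.array([p[0],-p[1],-1])
def atz(c,u,v,z):
    o,d=ray(c,u,v); return o+d*(z-o[2])/d[2]
def proj(c,P):
    q=(np.atleast_2d(P)-c['xyz'])@c['orientation']; q=q*[1,-1,-1]
    return cv2.projectPoints(q[:,None],np.zeros(3),np.zeros(3),c['K'],np.array([c['k1'],0,0,0,0],float))[0][:,0]
E
python3 - <<'E'
from h import *
for n in('scene','top'):
    c=snap(n,n+'0'); print(n,c['xyz'],c['orientation'].round(3).tolist(),c['K'].tolist() if hasattr(c['K'],'tolist') else c['K'],c['k1'])
print(r.sense())
a=cv2.imread('pics/top0.png'); cv2.imwrite('pics/top0b.png',cv2.resize(a,(800,600),interpolation=3))
E
```

```text
pics
scene [ 1.04249799 -0.15386879  0.56753977] [[0.364, -0.679, 0.637], [0.931, 0.259, -0.255], [0.008, 0.686, 0.727]] [[516.2347019594325, 0.0, 265.620453411774], [0.0, 516.2347019594325, 211.83872135341593], [0.0, 0.0, 1.0]] 0.009484938548783095
top [0.48255579 0.01832415 0.70230691] [[0.011, 0.984, -0.179], [-1.0, 0.016, 0.025], [0.028, 0.179, 0.984]] [[391.5160640558789, 0.0, 278.8708553928307], [0.0, 391.5160640558789, 216.35410409515384], [0.0, 0.0, 1.0]] 0.012469396049938656
{'time_s': 0.1, 'joints': array([ 8.00175896e+01,  2.20855294e+01,  3.87852207e-01, -2.74267268e-02,
       -6.84115832e+01, -1.48176659e+01]), 'joint_velocities': array([-0.0773265 , -0.16338021,  0.14747044,  0.12634937,  0.0012082 ,
       -0.01260181]), 'effort': array([-4.68677772e-04, -3.91690564e+01,  1.87934446e+01,  4.23187807e+00,
        1.35038354e-02, -7.12720907e-05]), 'tcp_pos': array([0.2619143 , 0.56692728, 0.24657385]), 'ee_rot': array([[ 9.07702873e-01, -4.19612801e-01, -7.68924414e-04],
       [-4.19613502e-01, -9.07701089e-01, -1.80088811e-03],
       [ 5.77221753e-05,  1.95732238e-03, -9.99998083e-01]]), 'wrist_force': array([ 0.12265066, -0.1607962 ,  0.52295437]), 'moment': array([-0.00489266,  0.00244245, -0.01931032]), 'gripper_width': 0.9976495572204324}
```

View pics/top0b.png

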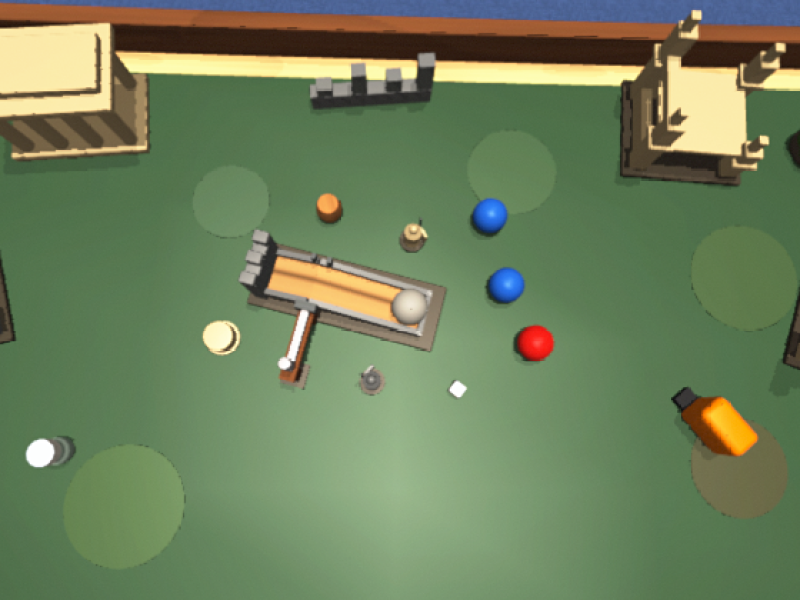

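View pics/scene0.png

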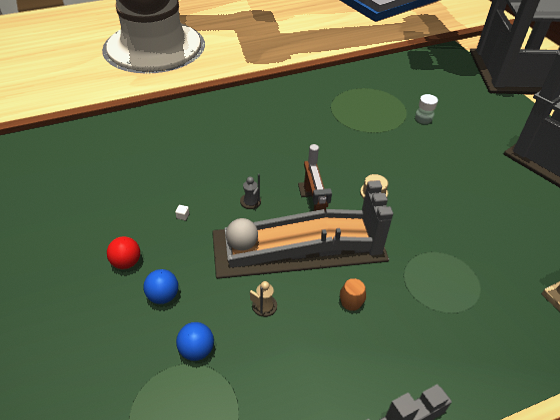

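The top view (800x600) shows the trap at (250–445, 235–350), with its back stop at left (258,262). The grey ball in the gutter at (409,307) is the boulder. The look-alikes are blue at (490,216) and (506,285), and red at (535,343). The knob is at (285,363). I'll enlarge both views to confirm.

```bash
python3 - <<'E'
from h import *
a=cv2.imread('pics/top0.png')[155:275,160:320]; b=cv2.imread('pics/scene0.png')[140:280,205:395]
cv2.imwrite('pics/c1.png',cv2.resize(a,(800,600),interpolation=2))
cv2.imwrite('pics/c2.png',cv2.resize(b,(760,560),interpolation=2))
E
```

```text
(no output)
```

View pics/c1.png

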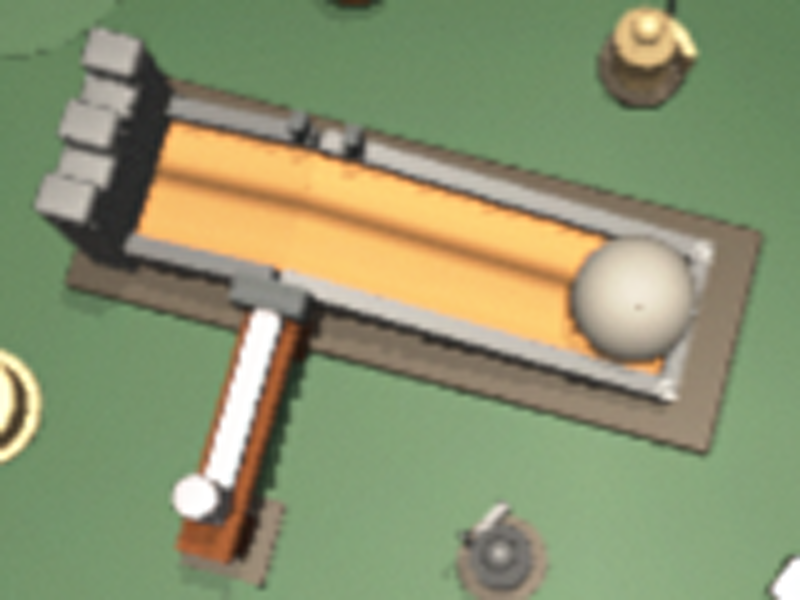

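View pics/c2.png

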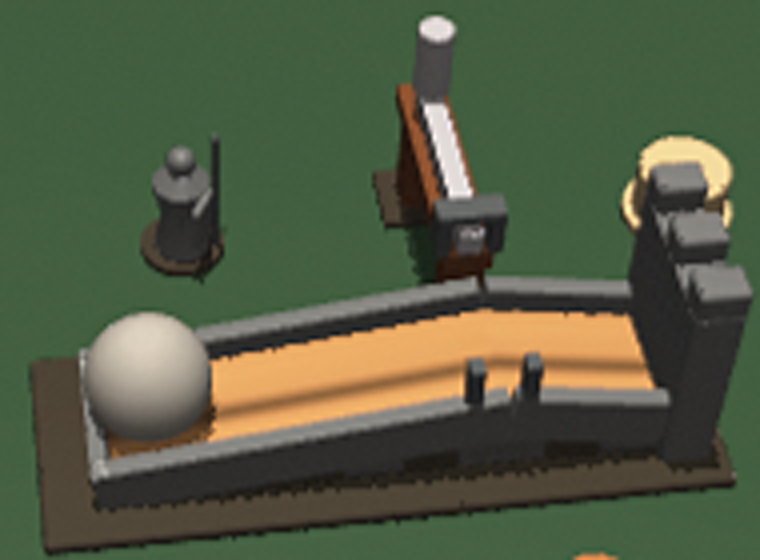

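The grey boulder leans on the curb at crop-1 (633,298) and crop-2 (148,377). The knob top is at (196,497) and (437,28). The grey gutter ball fits the description; blue and red balls lie outside on the table. Next I'll fit the trap pose.

```bash
cat > fit.py <<'E'
from h import *
from scipy.optimize import least_squares
T=load('top0');S=load('scene0')
t=lambda x,y:(160+(x+.5)/5-.5,155+(y+.5)/5-.5)
s=lambda x,y:(205+(x+.5)/4-.5,140+(y+.5)/4-.5)
# trap point fn(travel, plinth half, plinth centre), pixel
B=(-75,0,38.4)
L=[(T,lambda q:(-97,-29,23),t(712,243)),(T,lambda q:(-97,29,23),t(672,400)),(T,lambda q:B,t(633,298)),
(T,lambda q:(41,114-q[0],93),t(196,497)),(T,lambda q:(41,36,71),t(270,290)),
(T,lambda q:(q[1]-120,-42.5,5),t(762,233)),(T,lambda q:(q[1]-120,42.5,5),t(707,452)),(T,lambda q:(q[1]+120,42.5,5),t(70,285)),
(S,lambda q:B,s(148,377)),(S,lambda q:(41,114-q[0],93),s(437,28)),(S,lambda q:(41,36,71),s(470,208)),
(S,lambda q:(q[1]-120,42.5,5),s(33,360)),(S,lambda q:(q[1]-120,-42.5,5),s(45,547)),(S,lambda q:(q[1]+120,-42.5,5),s(733,478)),
(S,lambda q:(-97,-29,23),s(97,480))]
def W(p,P):
    c,s_=np.cos(p[2]),np.sin(p[2]); P=np.array(P)/1000
    return np.array([p[0]+c*P[0]-s_*P[1],p[1]+s_*P[0]+c*P[1],P[2]])
def res(p): return np.concatenate([proj(c,W(p,f(p[3:])))[0]-u for c,f,u in L])
if __name__=='__main__':
    o=least_squares(res,[.5,.05,1.3,5,0],x_scale=[.1,.1,1,10,10],loss='soft_l1')
    p=o.x; print(p,np.degrees(p[2])); print(res(p).reshape(-1,2).round(1).tolist())
    np.save('p.npy',p)
    for n,P in dict(boulder=B,hollow=(78,0,50),crest=(45,0,33),knob=(41,114-p[3],78),stop=(100,0,50)).items(): print(n,W(p,P).round(4))
    print('gx',W(p,(1000,0,0))-W(p,(0,0,0)))
E
python3 fit.py
```

```text
[0.62495783 0.06034305 1.327482   8.09554288 4.76949596] 76.05911601507033
[[0.5, 0.6], [0.5, 0.5], [0.7, 0.3], [0.1, 0.2], [0.0, 1.3], [1.1, 0.2], [0.8, 1.2], [-0.9, 0.7], [0.9, 0.5], [0.9, 0.0], [1.2, -0.2], [-0.3, 0.4], [0.4, 1.1], [2.4, 0.9], [-0.4, 0.2]]
boulder [ 0.6069 -0.0124  0.0384]
hollow [0.6437 0.136  0.05  ]
crest [0.6358 0.104  0.033 ]
knob [0.5321 0.1256 0.078 ]
stop [0.649  0.1574 0.05  ]
gx [0.24092065 0.97054482 0.        ]
```

```bash
python3 -m jog '{"delta_pos":[[18.6,-34.4,0],[18.6,-34.4,0],[18.6,-34.4,0],[18.6,-34.4,0],[18.6,-34.4,0],[18.6,-34.4,0],[18.6,-34.4,0],[18.6,-34.4,0],[18.6,-34.4,0],[18.6,-34.4,0]],"rot":[[0,0,5.45],[0,0,5.45],[0,0,0],[0,0,0],[0,0,0],[0,0,0],[0,0,0],[0,0,0],[0,0,0],[0,0,0]],"grip":[0,0,0,0,0,0,0,0,0,0]}'
```

```text
time_s: 0.93
tcp_pos: [0.4483, 0.2214, 0.2474]
ee_rot: [[0.971, -0.24, -0.0], [-0.24, -0.971, -0.0], [-0.0, 0.0, -1.0]]
wrist_force: [0.3, 0.2, -0.2]
gripper_width: 0.328
```

```bash
python3 -m jog '{"delta_pos":[[18.6,-34.4,0],[18.6,-34.4,0],[18.6,-34.4,0],[18.6,-34.4,0],[18.6,-34.4,0],[18.6,-34.4,0],[18.6,-34.4,0],[18.6,-34.4,0],[0,0,-20],[0,0,0]],"rot":[[0,0,0],[0,0,0],[0,0,0],[0,0,0],[0,0,0],[0,0,0],[0,0,0],[0,0,0],[0,0,0],[0,0,0]],"grip":[0,0,0,0,0,0,0,0,0,0]}'; python3 -c "
from h import *
s=r.sense();print(s['tcp_pos'],s['ee_rot'].round(4).tolist(),s['time_s'],s['wrist_force'],r.tips_ahead)"
```

```text
time_s: 1.77
tcp_pos: [0.5952, -0.0538, 0.2231]
ee_rot: [[0.97, -0.245, -0.008], [-0.245, -0.97, 0.001], [-0.008, 0.001, -1.0]]
wrist_force: [-1.0, -0.0, -1.9]
gripper_width: 0.004
[ 0.5951674  -0.05379338  0.22314732] [[0.9695, -0.2448, -0.0081], [-0.2448, -0.9696, 0.0005], [-0.008, 0.0015, -1.0]] 1.7667 [-1.00194355 -0.01869903 -1.90775484] 0.025
```

```bash
python3 -m jog '{"delta_pos":[[0,-8,-20],[0,0,-30],[0,0,-30],[0,0,-30],[0,0,-25],[0,0,-18],[0,0,-12],[0,0,0],[0,0,0]],"rot":[[0,0,0],[0,0,0],[0,0,0],[0,0,0],[0,0,0],[0,0,0],[0,0,0],[0,0,0],[0,0,0]],"grip":[0,0,0,0,0,0,0,0,0]}'; python3 - <<'E'
from h import *
s=r.sense();print(s['tcp_pos'],s['wrist_force'])
p=np.load('p.npy');d=s['tcp_pos'][:2]-p[:2];c,q=np.cos(p[2]),np.sin(p[2]);print('trap',c*d[0]+q*d[1],-q*d[0]+c*d[1])
snap('top','t1');snap('scene','s1')
a=cv2.imread('pics/t1.png')[140:290,200:350];b=cv2.imread('pics/s1.png')[150:300,150:300]
cv2.imwrite('pics/d1.png',np.hstack([cv2.resize(a,(400,400),interpolation=2),cv2.resize(b,(400,400),interpolation=2)]))
E
```

```text
time_s: 2.52
tcp_pos: [0.5965, -0.059, 0.0625]
ee_rot: [[0.971, -0.239, -0.002], [-0.239, -0.971, -0.0], [-0.001, 0.001, -1.0]]
wrist_force: [0.4, -0.5, 0.5]
gripper_width: 0.005
[ 0.59648737 -0.0590476   0.06245102] [ 0.37180633 -0.53885254  0.45984407]
trap -0.12273310439148898 -0.0011318143627468795
```

View pics/d1.png

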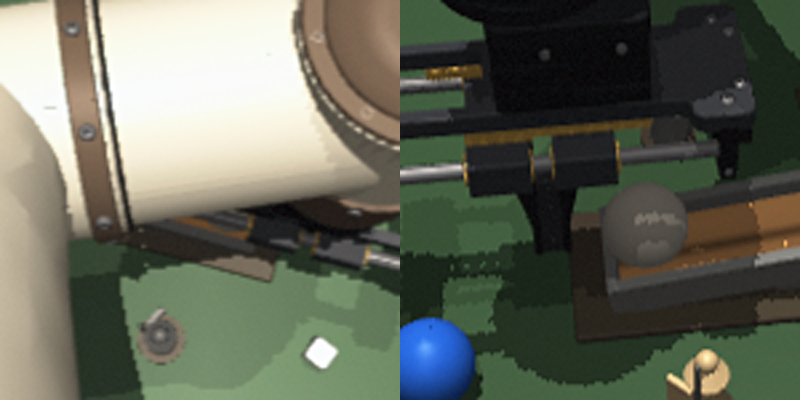

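The right panel shows the closed fingertips at (553,245), behind the boulder at (645,225) and clear of the curb. I'll lower slightly, then push.

```bash
python3 -m jog '{"delta_pos":[[0,0,-7],[0.8,2.9,0],[0.7,2.9,0],[0.7,2.9,0],[0.7,2.9,0.4],[0.7,2.9,0.4],[0.7,2.9,0.4],[0.7,2.9,0.4],[0.7,2.9,0.4],[0.7,2.9,0.4]],"rot":[[0,0,0],[0,0,0],[0,0,0],[0,0,0],[0,0,0],[0,0,0],[0,0,0],[0,0,0],[0,0,0],[0,0,0]],"grip":[0,0,0,0,0,0,0,0,0,0]}'; python3 - <<'E'
from h import *
s=r.sense();print(s['tcp_pos'],s['wrist_force'])
p=np.load('p.npy');d=s['tcp_pos'][:2]-p[:2];c,q=np.cos(p[2]),np.sin(p[2]);print('trap',c*d[0]+q*d[1],-q*d[0]+c*d[1])
snap('scene','s2')
b=cv2.imread('pics/s2.png')[150:300,150:400]
cv2.imwrite('pics/d2.png',cv2.resize(b,(750,450),interpolation=2))
E
```

```text
time_s: 3.45
tcp_pos: [0.6033, -0.0339, 0.0583]
ee_rot: [[0.971, -0.24, -0.0], [-0.24, -0.971, -0.0], [0.0, 0.0, -1.0]]
wrist_force: [-0.8, -3.0, 1.8]
gripper_width: 0.003
[ 0.60332701 -0.03388047  0.05831427] [-0.78045717 -2.99497961  1.77810682]
trap -0.0966594677755626 -0.0017067057831114396
```

View pics/d2.png

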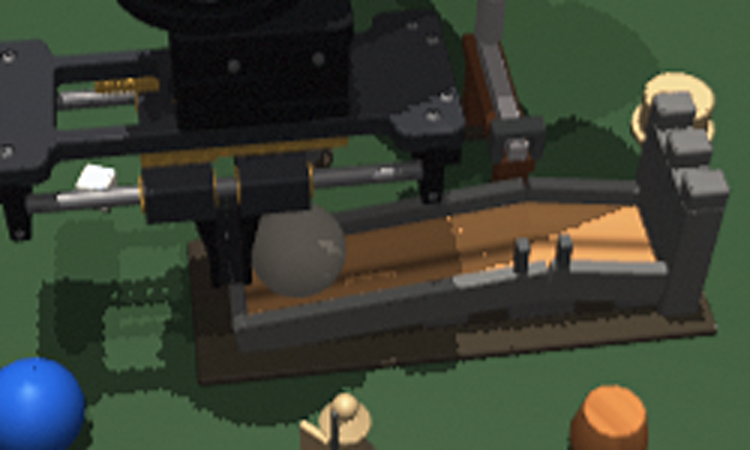

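The boulder has left the curb and is riding ahead of the fingers at (300,250), with about 3 N on the wrist. Continuing.

```bash
python3 -m jog '{"delta_pos":[[0.7,2.9,0.4],[0.7,2.9,0.4],[0.7,2.9,0.5],[0.7,2.9,0.4],[0.7,2.9,0.4],[0.7,2.9,0.4],[0.7,2.9,0.4],[0.7,2.9,0.5],[0.7,2.9,0.4],[0.7,2.9,0.4]],"rot":[[0,0,0],[0,0,0],[0,0,0],[0,0,0],[0,0,0],[0,0,0],[0,0,0],[0,0,0],[0,0,0],[0,0,0]],"grip":[0,0,0,0,0,0,0,0,0,0]}'
python3 -m jog '{"delta_pos":[[0.7,2.9,0.4],[0.7,2.9,0.4],[0.7,2.9,0.5],[0.7,2.9,0.4],[0.7,2.9,0.4],[0.7,2.9,0.4],[0.7,2.9,0.4],[0.7,2.9,0.5],[0.7,2.9,0.4],[0.7,2.9,0.4]],"rot":[[0,0,0],[0,0,0],[0,0,0],[0,0,0],[0,0,0],[0,0,0],[0,0,0],[0,0,0],[0,0,0],[0,0,0]],"grip":[0,0,0,0,0,0,0,0,0,0]}'
python3 - <<'E'
from h import *
s=r.sense()
p=np.load('p.npy');d=s['tcp_pos'][:2]-p[:2];c,q=np.cos(p[2]),np.sin(p[2]);print('trap',c*d[0]+q*d[1],-q*d[0]+c*d[1])
snap('scene','s3')
b=cv2.imread('pics/s3.png')[150:300,150:400]
cv2.imwrite('pics/d3.png',cv2.resize(b,(750,450),interpolation=2))
E
```

```text
time_s: 4.33
tcp_pos: [0.6104, -0.0045, 0.0622]
ee_rot: [[0.971, -0.24, -0.0], [-0.24, -0.971, -0.0], [-0.0, 0.0, -1.0]]
wrist_force: [-1.0, -2.8, 2.1]
gripper_width: 0.003
time_s: 5.17
tcp_pos: [0.6173, 0.0246, 0.0664]
ee_rot: [[0.971, -0.24, -0.0], [-0.24, -0.971, -0.0], [-0.0, 0.0, -1.0]]
wrist_force: [-0.4, -3.2, 2.3]
gripper_width: 0.004
trap -0.03657122823182064 -0.0012069080602916176
```

View pics/d3.png

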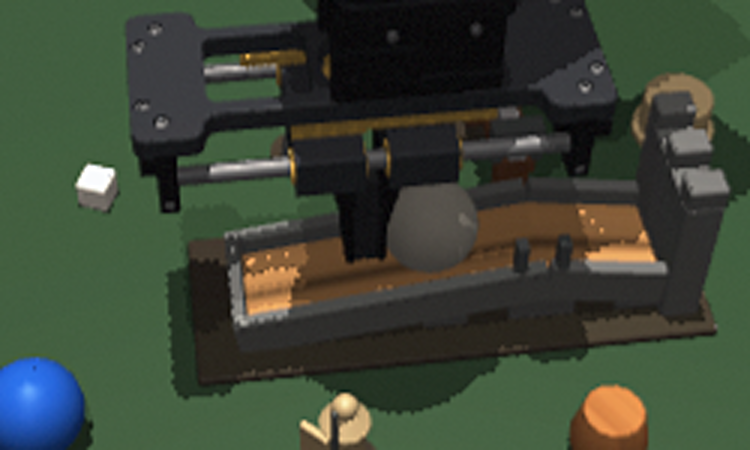

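The boulder at (432,227) is mid-gutter against the fingers. Next I'll push it toward the crest.

```bash
python3 -m jog '{"delta_pos":[[0.7,2.9,0.4],[0.7,2.9,0.4],[0.7,2.9,0.5],[0.7,2.9,0.4],[0.7,2.9,0.4],[0.7,2.9,0.4],[0.7,2.9,0.4],[0.7,2.9,0.5],[0.7,2.9,0.4],[0.7,2.9,0.4]],"rot":[[0,0,0],[0,0,0],[0,0,0],[0,0,0],[0,0,0],[0,0,0],[0,0,0],[0,0,0],[0,0,0],[0,0,0]],"grip":[0,0,0,0,0,0,0,0,0,0]}'
python3 -m jog '{"delta_pos":[[0.7,2.9,0.4],[0.7,2.9,0.4],[0.5,1.9,0.3],[0.5,1.9,0.3],[0.5,1.9,0.3],[0.5,1.9,0.3],[0.5,1.9,0.3],[0.5,1.9,0.3],[0.5,1.9,0.3],[0.5,1.9,0.3]],"rot":[[0,0,0],[0,0,0],[0,0,0],[0,0,0],[0,0,0],[0,0,0],[0,0,0],[0,0,0],[0,0,0],[0,0,0]],"grip":[0,0,0,0,0,0,0,0,0,0]}'
python3 - <<'E'
from h import *
s=r.sense()
p=np.load('p.npy');d=s['tcp_pos'][:2]-p[:2];c,q=np.cos(p[2]),np.sin(p[2]);print('trap',c*d[0]+q*d[1],-q*d[0]+c*d[1])
snap('scene','s4')
b=cv2.imread('pics/s4.png')[150:300,150:400]
cv2.imwrite('pics/d4.png',cv2.resize(b,(750,450),interpolation=2))
E
```

```text
time_s: 6.05
tcp_pos: [0.6244, 0.0535, 0.0706]
ee_rot: [[0.971, -0.24, -0.0], [-0.24, -0.971, -0.0], [0.0, 0.0, -1.0]]
wrist_force: [-1.4, -2.3, 2.9]
gripper_width: 0.005
time_s: 6.88
tcp_pos: [0.6299, 0.075, 0.0735]
ee_rot: [[0.971, -0.24, 0.001], [-0.24, -0.971, 0.001], [0.0, -0.001, -1.0]]
wrist_force: [0.3, 0.5, -0.7]
gripper_width: 0.006
trap 0.01541668086690878 -0.00125102869167318
```

View pics/d4.png

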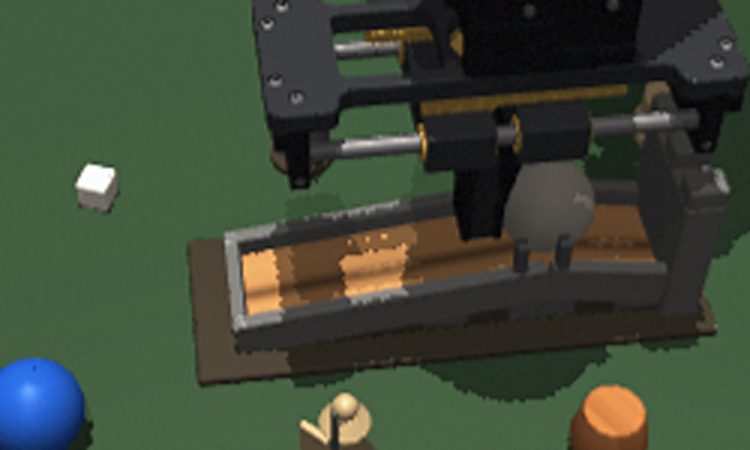

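The boulder at (549,207) is at the crest and the contact force has dropped away, so it's starting to roll over. I'll follow a little further, then hold.

```bash
python3 -m jog '{"delta_pos":[[0.5,1.9,0.2],[0.5,1.9,0.2],[0.5,1.9,0.2],[0.5,1.9,0.2],[0.5,1.9,0],[0,0,0],[0,0,0],[0,0,0],[0,0,0],[0,0,0]],"rot":[[0,0,0],[0,0,0],[0,0,0],[0,0,0],[0,0,0],[0,0,0],[0,0,0],[0,0,0],[0,0,0],[0,0,0]],"grip":[0,0,0,0,0,0,0,0,0,0]}'
python3 - <<'E'
from h import *
s=r.sense()
p=np.load('p.npy');d=s['tcp_pos'][:2]-p[:2];c,q=np.cos(p[2]),np.sin(p[2]);print('trap',c*d[0]+q*d[1],-q*d[0]+c*d[1])
S=snap('scene','s5')
from fit import W
print('expect hollow crop px',(proj(S,W(p,(78,0,50)))[0]-[150,150])*3, 'top', (proj(S,W(p,(78,0,72)))[0]-[150,150])*3)
b=cv2.imread('pics/s5.png')[150:300,150:400]
cv2.imwrite('pics/d5.png',cv2.resize(b,(750,450),interpolation=2))
E
```

```text
time_s: 7.77
tcp_pos: [0.6322, 0.0837, 0.0745]
ee_rot: [[0.971, -0.24, -0.0], [-0.24, -0.971, -0.0], [-0.0, 0.0, -1.0]]
wrist_force: [-0.2, -0.0, 0.1]
gripper_width: 0.007
trap 0.024372071169969835 -0.001362009324537527
expect hollow crop px [611.98396603 205.49097979] top [618.55857607 171.97870141]
```

View pics/d5.png

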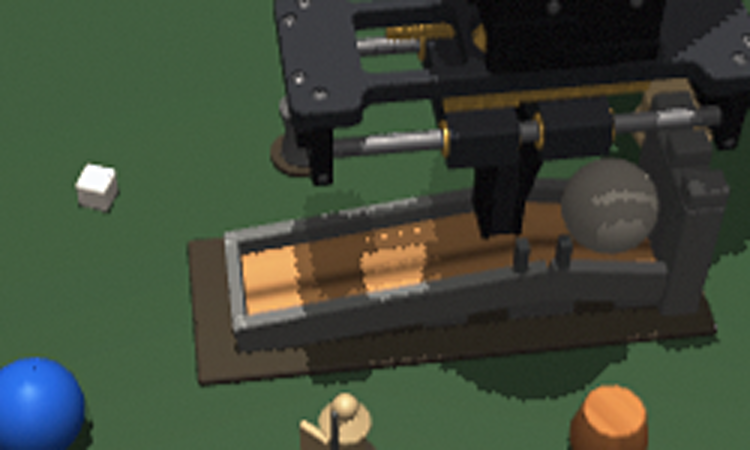

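The boulder is centred at (610,205) against the stop, matching the predicted hollow position of (612,205). I'll retreat upward and go round to the outside of the knob.

```bash
python3 -m jog '{"delta_pos":[[0,0,28],[0,0,29],[0,0,29],[-25.7,9.8,0],[-25.7,9.8,0],[-25.7,9.8,0],[-25.7,9.8,0],[-25.7,9.8,0],[0,0,0],[0,0,0]],"rot":[[0,0,0],[0,0,0],[0,0,0],[0,0,0],[0,0,0],[0,0,0],[0,0,0],[0,0,0],[0,0,0],[0,0,0]],"grip":[0,0,0,0,0,0,0,0,0,0]}'
python3 -m jog '{"delta_pos":[[0,0,-28],[0,0,-23],[0,0,-12],[0,0,0],[0,0,0]],"rot":[[0,0,0],[0,0,0],[0,0,0],[0,0,0],[0,0,0]],"grip":[0,0,0,0,0]}'
python3 - <<'E'
from h import *
s=r.sense()
p=np.load('p.npy');d=s['tcp_pos'][:2]-p[:2];c,q=np.cos(p[2]),np.sin(p[2]);print('trap',c*d[0]+q*d[1],-q*d[0]+c*d[1])
snap('scene','s6')
b=cv2.imread('pics/s6.png')[100:280,200:440]
cv2.imwrite('pics/d6.png',cv2.resize(b,(800,600),interpolation=2))
E
```

```text
time_s: 8.65
tcp_pos: [0.503, 0.1331, 0.1612]
ee_rot: [[0.971, -0.238, 0.001], [-0.238, -0.971, 0.0], [0.001, -0.001, -1.0]]
wrist_force: [0.1, 0.3, 0.3]
gripper_width: 0.005
time_s: 9.07
tcp_pos: [0.5045, 0.1325, 0.0972]
ee_rot: [[0.971, -0.241, -0.001], [-0.241, -0.971, -0.001], [-0.0, 0.001, -1.0]]
wrist_force: [0.3, 0.0, -0.2]
gripper_width: 0.004
trap 0.04099508916608073 0.13424153599471392
```

View pics/d6.png

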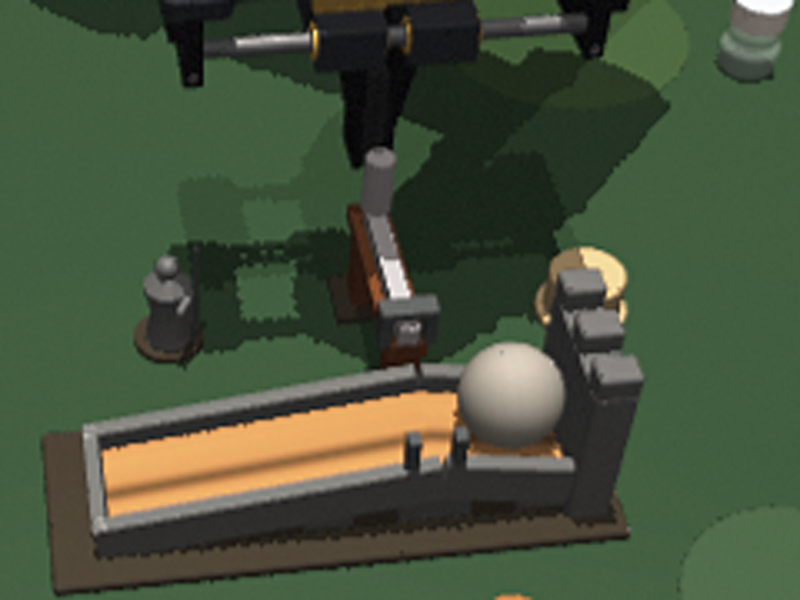

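The fingers at (375,150) stand just outside the knob (380,175), and the boulder rests in the hollow. Pushing the bolt.

```bash
python3 -m jog '{"delta_pos":[[3.9,-1,0],[3.9,-1,0],[3.9,-0.9,0],[3.9,-1,0],[3.9,-1,0],[3.9,-0.9,0],[3.9,-1,0],[3.9,-1,0],[3.9,-0.9,0],[3.9,-1,0]],"rot":[[0,0,0],[0,0,0],[0,0,0],[0,0,0],[0,0,0],[0,0,0],[0,0,0],[0,0,0],[0,0,0],[0,0,0]],"grip":[0,0,0,0,0,0,0,0,0,0]}'
python3 -m jog '{"delta_pos":[[3.9,-1,0],[3.9,-1,0],[2,-0.5,0],[2,-0.5,0],[2,-0.5,0],[2,-0.5,0],[0,0,0]],"rot":[[0,0,0],[0,0,0],[0,0,0],[0,0,0],[0,0,0],[0,0,0],[0,0,0]],"grip":[0,0,0,0,0,0,0]}'
cat > st.py <<'E'
from h import *
s=r.sense()
p=np.load('p.npy');d=s['tcp_pos'][:2]-p[:2];c,q=np.cos(p[2]),np.sin(p[2]);print('trap',c*d[0]+q*d[1],-q*d[0]+c*d[1],'F along -y',s['wrist_force'][:2]@[q,-c])
E
python3 st.py
```

```text
time_s: 9.95
tcp_pos: [0.543, 0.1229, 0.0975]
ee_rot: [[0.971, -0.24, -0.0], [-0.24, -0.971, -0.0], [-0.0, 0.0, -1.0]]
wrist_force: [-0.1, 0.0, 1.8]
gripper_width: 0.008
time_s: 10.53
tcp_pos: [0.5589, 0.119, 0.0975]
ee_rot: [[0.971, -0.24, 0.0], [-0.24, -0.971, 0.0], [0.0, -0.0, -1.0]]
wrist_force: [-0.0, -0.4, 0.2]
gripper_width: 0.006
trap 0.04100829021126112 0.07824630859436466 F along -y 0.06672852960612212
```

```bash
python3 -m jog '{"delta_pos":[[1.9,-0.5,0],[1.9,-0.5,0],[1,-0.2,0]],"rot":[[0,0,0],[0,0,0],[0,0,0]],"grip":[0,0,0]}'; python3 st.py
python3 -m jog '{"delta_pos":[[1,-0.2,0],[0,0,0]],"rot":[[0,0,0],[0,0,0]],"grip":[0,0]}'; python3 st.py
python3 -m jog '{"delta_pos":[[1,-0.3,0],[0,0,0]],"rot":[[0,0,0],[0,0,0]],"grip":[0,0]}'; python3 st.py
```

```text
time_s: 10.78
tcp_pos: [0.5634, 0.1178, 0.0975]
ee_rot: [[0.971, -0.24, -0.0], [-0.24, -0.971, -0.0], [-0.0, 0.0, -1.0]]
wrist_force: [-1.2, 0.7, 0.5]
gripper_width: 0.003
trap 0.04097988022844749 0.07360008792230395 F along -y -1.319023656827306
time_s: 10.95
tcp_pos: [0.5645, 0.1176, 0.0975]
ee_rot: [[0.971, -0.24, 0.0], [-0.24, -0.971, -0.0], [0.0, 0.0, -1.0]]
wrist_force: [-0.4, 0.7, -0.0]
gripper_width: 0.005
trap 0.041000513793130036 0.07250455135544669 F along -y -0.6013475964332277
time_s: 11.12
tcp_pos: [0.5654, 0.1173, 0.0975]
ee_rot: [[0.971, -0.24, 0.0], [-0.24, -0.971, 0.0], [0.0, -0.0, -1.0]]
wrist_force: [-0.3, 0.7, -1.2]
gripper_width: 0.005
trap 0.04097590096438924 0.07150122670243293 F along -y -0.4335049771457013
```

```bash
python3 -m jog '{"delta_pos":[[1,-0.2,0],[0,0,0]],"rot":[[0,0,0],[0,0,0]],"grip":[0,0]}'; python3 st.py
python3 -m jog '{"delta_pos":[[1,-0.3,0],[0,0,0]],"rot":[[0,0,0],[0,0,0]],"grip":[0,0]}'; python3 st.py
```

```text
time_s: 11.28
tcp_pos: [0.5664, 0.1171, 0.0975]
ee_rot: [[0.971, -0.24, -0.0], [-0.24, -0.971, -0.0], [-0.0, 0.0, -1.0]]
wrist_force: [-1.4, 0.9, 0.0]
gripper_width: 0.0
trap 0.0410006138054685 0.07056088966949076 F along -y -1.5348197234116205
time_s: 11.45
tcp_pos: [0.5668, 0.117, 0.0975]
ee_rot: [[0.971, -0.24, -0.001], [-0.24, -0.971, 0.0], [-0.001, 0.0, -1.0]]
wrist_force: [-3.3, 2.4, 1.9]
gripper_width: 0.007
trap 0.040941262566054785 0.07006637701857567 F along -y -3.7736884216984508
```

The motion is falling short and the force is rising, which suggests the end stop at y ≈ 70 mm (70.5 predicted). One more small push to confirm.

```bash
python3 -m jog '{"delta_pos":[[0.8,-0.2,0],[0,0,0],[0,0,0]],"rot":[[0,0,0],[0,0,0],[0,0,0]],"grip":[0,0,0]}'; python3 st.py
python3 -m jog '{"delta_pos":[[0.8,-0.2,0],[0,0,0],[0,0,0]],"rot":[[0,0,0],[0,0,0],[0,0,0]],"grip":[0,0,0]}'; python3 st.py
```

```text
time_s: 11.7
tcp_pos: [0.5669, 0.1169, 0.0975]
ee_rot: [[0.971, -0.24, -0.002], [-0.24, -0.971, -0.0], [-0.002, 0.001, -1.0]]
wrist_force: [-5.1, 3.5, 2.4]
gripper_width: 0.002
trap 0.040902183130766774 0.06995791193722006 F along -y -5.782444954829551
time_s: 11.95
tcp_pos: [0.567, 0.1168, 0.0974]
ee_rot: [[0.971, -0.24, -0.004], [-0.24, -0.971, -0.0], [-0.004, 0.001, -1.0]]
wrist_force: [-7.6, 4.6, 3.9]
gripper_width: 0.008
trap 0.04084401564341392 0.06989832769012336 F along -y -8.523289921756783
```

The bolt is firmly at its stop, at 8.5 N with no further travel. Now I'll back off, rise, move clear and check.

```bash
python3 -m jog '{"delta_pos":[[-5,1.2,0],[-15,4,0],[-15,4,0],[0,0,25],[0,0,30],[0,0,30],[-25,0,10],[-25,0,10],[0,0,0],[0,0,0]],"rot":[[0,0,0],[0,0,0],[0,0,0],[0,0,0],[0,0,0],[0,0,0],[0,0,0],[0,0,0],[0,0,0],[0,0,0]],"grip":[0,0,0,0,0,0,0,0,0,0]}'
python3 - <<'E'
from h import *
from fit import W
p=np.load('p.npy')
S=snap('scene','s7')
f=lambda P:(((proj(S,W(p,P))[0]-[200,100]+.5)*10/3)).round(0)
print('ball',f((78,0,50)),'knob top home',f((41,54,93)))
for n in (1,2):
  pass
b=cv2.imread('pics/s7.png')[100:280,200:440]
cv2.imwrite('pics/d7.png',cv2.resize(b,(800,600),interpolation=2))
E
```

```text
time_s: 12.78
tcp_pos: [0.484, 0.1258, 0.2039]
ee_rot: [[0.971, -0.239, 0.004], [-0.239, -0.971, 0.002], [0.003, -0.002, -1.0]]
wrist_force: [0.8, -0.6, -0.0]
gripper_width: 0.005
ball [515. 397.] knob top home [409. 238.]
```

View pics/d7.png

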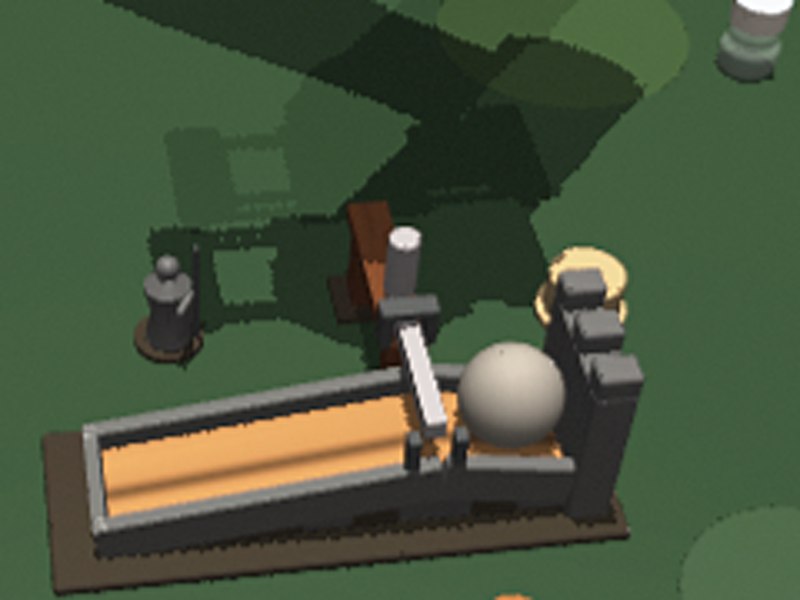

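```bash
python3 -c "
from station import finish_job
print(finish_job())"
```

```text
the job is handed in; nothing more can be done
None
```

The trap is re-armed and the job is handed in, at about 13 s of the 48 s allowed; `finish_job` gave no verdict.

- **Boulder:** I pushed it up the gutter and over the crest with the closed fingertips, at about 3–4 N. In the final picture it lies in the hollow against the back stop at (512,395), against a predicted (515,397).
- **Bolt:** I then pushed the knob until the bolt stopped moving. The force rose to 8.5 N with the fingers at trap y 69.9 mm, where 70.5 mm was expected for fully home. The final picture shows the bar across the gutter behind the boulder, with the knob top at (405,238) against a predicted (409,238).
- **Surroundings:** The arm was clear and touching nothing at hand-in. The pieces in the final crop look to be where they were. I did not take a last picture of the whole table.

No check failed. The 3–4 pixel offset in the final crop (about 1 pixel in the original picture) matches the error of my position fit.

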